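# Reload the gift-box clip sealer

### The job

Reload the box sealer on the packing table: first swing its red-knobbed lever back to the idle stop, then pull the sprung orange follower back until its catch holds it by itself, lift the empty grey cassette out of the feed track into the white tub, and stand every blue cassette on the table upright in the track, rib up. When all are in, release the follower so that it closes and presses them against the gate, and last of all swing the lever to point at the green mark. Leave the jar and the gift box where they stand.

Things in the scene. Friction and masses are not known exactly. Their poses are not given: they have to be found in the camera images.
- sealer: Fixed sealer on a white base plate, x -60..60, y -165..175 mm, 10 mm high; origin on the table under the middle of the feed track, z up. The open-topped track runs along its y at x = 0: floor 10 mm above the table, 38 mm wide inside, aluminium walls 6 mm thick with tops 26 mm above the table. Steel gate at the +y end, follower at the -y end.
- head_top (a point): Middle of the top of the blue head that stands beyond the gate: x -50..50, y 67..172 mm of the sealer, 80 mm high; the lever and dial are on it.
- gate: Steel end stop of the feed track, fixed, 38 mm wide, 26 mm tall; origin at the foot of its face that looks towards the follower (-y of the sealer), at sealer y = +60 mm, on the track floor. Cassettes are pressed against it.
- follower (a joint): Gap in m between the orange follower's front face and the gate: 0 to 0.145 (fully back, to the sealer's -y). Its spring pushes to the gate with 4 to 9 N. Past 0.135 it goes over a catch and stays at 0.145; pushing it 12 mm forward out of the catch (3 N) lets it spring shut, damped. Starts at 0.028, pressing the empty cassette. Four cassettes take 0.112.
- follower_knob (a point): Centre of the top of the black upright round knob on the follower (22 mm diameter, 30 mm tall, its top 74 mm above the table); grip it to pull the follower. The follower block below it is 36 mm wide, 26 mm long along the track (knob in its middle), its top 44 mm above the table.
- lever (a joint): Angle in rad of the steel lever on the head, 0 = idle stop (lever points to the sealer's -x, beside the small red block), growing clockwise seen from above towards the sealer's +y, to 2.0. It stays where it is left (about 2 to 3 N at the knob).
- lever_knob (a point): Centre of the top of the lever's upright red knob, 18 mm diameter, 34 mm tall, its top 127 mm above the table, 70 mm from the hinge axis. The point's -x axis points from the hinge to the knob.
- lever_hinge (a point): Point on the lever's vertical hinge axis, on top of the head 80 mm above the table (sealer x = 0, y = +120 mm).
- mark (a joint): Angle in rad of the green mark on the dial, counted exactly as the lever's angle; it cannot be moved by the robot and lies between 0.8 and 1.6.
- mark_tip (a point): Outer end of the green mark, 48 mm from the lever's hinge axis, on the dial; the point's -x axis points from the hinge to it.
- spent: The empty cassette, grey with black side patches, 34 mm wide (its x) x 28 mm long (its y) x 40 mm tall: a body 22 mm tall with a grip rib on top that is 16 mm wide (x), 28 mm long (y) and 18 mm tall; origin under its centre, z up; 35-75 g. It starts in the track against the gate.
- tub: White open tub, fixed, 150 x 150 x 65 mm high, walls 4 mm; origin at the centre of its underside.
- blue1: Full cassette, blue with yellow side patches, 34 mm wide (its x) x 28 mm long (its y) x 40 mm tall: a body 22 mm tall with a grip rib on top that is 16 mm wide (x), 28 mm long (y) and 18 mm tall; origin under its centre, z up; 35-75 g. Starts upright on the table, any yaw; 2 to 4 of the four are present. In the track its y lies along the track, either way round.
- blue2: Full cassette, blue with yellow side patches, 34 mm wide (its x) x 28 mm long (its y) x 40 mm tall: a body 22 mm tall with a grip rib on top that is 16 mm wide (x), 28 mm long (y) and 18 mm tall; origin under its centre, z up; 35-75 g. Starts upright on the table, any yaw; 2 to 4 of the four are present. In the track its y lies along the track, either way round.
- blue3: Full cassette, blue with yellow side patches, 34 mm wide (its x) x 28 mm long (its y) x 40 mm tall: a body 22 mm tall with a grip rib on top that is 16 mm wide (x), 28 mm long (y) and 18 mm tall; origin under its centre, z up; 35-75 g. Starts upright on the table, any yaw; 2 to 4 of the four are present. In the track its y lies along the track, either way round.
- blue4: Full cassette, blue with yellow side patches, 34 mm wide (its x) x 28 mm long (its y) x 40 mm tall: a body 22 mm tall with a grip rib on top that is 16 mm wide (x), 28 mm long (y) and 18 mm tall; origin under its centre, z up; 35-75 g. Starts upright on the table, any yaw; 2 to 4 of the four are present. In the track its y lies along the track, either way round.
- jar: Bystander: closed jar half full of dark brew, 84 mm diameter, 120 mm tall, loose; origin under its centre.
- giftbox: Bystander: kraft gift box 124 x 124 x 56 mm, loose; origin under its centre.
Mind the look-alikes: they are no part of the job. Leave any brown or pink look-alike of the blue3 alone.

How it is judged (in metres and radians):
On the way, in this order (a step that is already met when the one before it is completed fails the run):
1. the lever is swung back to the idle stop (within 0.08 rad) (value of joint lever below 0.08 rad), for 0.2 s.
2. the follower is held back by its catch with the robot off it (value of joint follower above 0.138 m and contact force between the fingers and sealer below 0.1 N), for 0.3 s.
3. with the follower still back, the grey cassette lies in the tub and every blue cassette stands in the track (value of joint follower above 0.135 m and x of spent in the frame of tub between -0.072 and 0.072 m and y of spent in the frame of tub between -0.072 and 0.072 m and z of spent in the frame of tub below 0.06 m and contact force between spent and the fingers below 0.1 N and x of blue1 in the frame of sealer between -0.006 and 0.006 m and y of blue1 in the frame of sealer between -0.09 and 0.06 m and z of blue1 in the frame of sealer between 0.006 and 0.015 m and angle between each of blue1, blue2, blue3, blue4's own z axis and vertical below 0.12 rad and angle between the y axis of each of blue1, blue2, blue3, blue4 and the y axis of sealer, either way round below 0.2 rad and x of blue2 in the frame of sealer between -0.006 and 0.006 m and y of blue2 in the frame of sealer between -0.09 and 0.06 m and z of blue2 in the frame of sealer between 0.006 and 0.015 m and x of blue3 in the frame of sealer between -0.006 and 0.006 m and y of blue3 in the frame of sealer between -0.09 and 0.06 m and z of blue3 in the frame of sealer between 0.006 and 0.015 m and x of blue4 in the frame of sealer between -0.006 and 0.006 m and y of blue4 in the frame of sealer between -0.09 and 0.06 m and z of blue4 in the frame of sealer between 0.006 and 0.015 m and contact force between the fingers and blue1 below 0.1 N and contact force between the fingers and blue2 below 0.1 N and contact force between the fingers and blue3 below 0.1 N and contact force between the fingers and blue4 below 0.1 N), for 0.2 s.
4. the released follower has closed and presses the cassettes against the gate (value of joint follower below 0.122 m and contact force between gate and anything else above 0.5 N and velocity of joint follower between -0.005 and 0.005 m/s and contact force between the fingers and sealer below 0.1 N and x of blue1 in the frame of sealer between -0.006 and 0.006 m and y of blue1 in the frame of sealer between -0.09 and 0.06 m and z of blue1 in the frame of sealer between 0.006 and 0.015 m and angle between each of blue1, blue2, blue3, blue4's own z axis and vertical below 0.12 rad and angle between the y axis of each of blue1, blue2, blue3, blue4 and the y axis of sealer, either way round below 0.2 rad and x of blue2 in the frame of sealer between -0.006 and 0.006 m and y of blue2 in the frame of sealer between -0.09 and 0.06 m and z of blue2 in the frame of sealer between 0.006 and 0.015 m and x of blue3 in the frame of sealer between -0.006 and 0.006 m and y of blue3 in the frame of sealer between -0.09 and 0.06 m and z of blue3 in the frame of sealer between 0.006 and 0.015 m and x of blue4 in the frame of sealer between -0.006 and 0.006 m and y of blue4 in the frame of sealer between -0.09 and 0.06 m and z of blue4 in the frame of sealer between 0.006 and 0.015 m), for 0.3 s.
5. the lever points at the green mark (within 0.08 rad) (angle between the x axis of lever_knob and the x axis of mark_tip, either way round below 0.08 rad and value of joint lever above 0.4 rad), for 0.2 s.
At the end, for the whole second after the job is handed in: Every blue cassette stands in the track (6 mm off-line at most, on its floor, upright to 0.12 rad, along it to 0.2 rad), the closed follower presses them on the gate with over 0.5 N; the grey one is in the tub; the lever points at the green mark within 0.08 rad; all at rest, let go (all of step 4 and all of step 5 and x of spent in the frame of tub between -0.072 and 0.072 m and y of spent in the frame of tub between -0.072 and 0.072 m and z of spent in the frame of tub below 0.06 m and contact force between spent and the fingers below 0.1 N and linear speed of each of blue1, blue2, blue3, blue4, spent below 0.02 m/s); the robot touches nothing.
It fails at once if the jar is shifted over 30 mm or tipped (distance of jar from where it was at the start of the episode above 0.03 m or angle between jar's own z axis and vertical above 0.3 rad).
It fails at once if the gift box is shifted over 30 mm (distance of giftbox from where it was at the start of the episode above 0.03 m).
Of blue1, blue2, blue3, blue4 only 2 to 4 are there at a start; the rules pass over those that are not, and their reading is None.
At some moment in a run one of blue1, blue2, blue3, blue4 may be knocked a few centimetres aside while the robot is not near it.
It also fails if it takes over 210 s, if anything falls off the work surface, if the arm or the gripper's body presses on something with over 40 N, if the wrist force passes 120 N, or if a joint passes its speed limit or range.

### The arm

A 6-joint arm with a two-finger parallel gripper is mounted at the origin on the work surface. World frame = base frame: x ahead of the robot, y to its left, z up, the work surface at z = 0. Lengths are in m, angles in degrees, forces in N, time in s.
With the tool pointing down it reaches from about 0.35 to 0.875 m from the base axis. Payload 4.2 kg.
Tool frame: the origin (TCP) lies at the centre of the arm's flange, where the gripper is bolted on; the fingertips stand 182 mm ahead of it and the grasp point (between the pads) lies 164 mm ahead of it (r.nose_length is the distance from the TCP to the fingertips, in m); z points along the fingers, y is the line along which they close (so a half turn about z gives the same grasp; the last joint's range is limited). The gripper opens to 87 mm and grips with 3 to 60 N. Pads are 19 mm wide; open, the fingers measure 117 mm over their backs; the gripper's body (75 mm by 190 mm) begins 51 mm behind the grasp point.
Start: joints at [78.988, 22.042, 0.453, 0, -68.411, -14.817], TCP at [0.272, 0.563, 0.405] pointing down, gripper open.
Joint ranges: [-179.83, 179.83], [-69.29, 118.12], [-61.27, 80.66], [-181.25, 117.63], [-171.15, -9.14], [-177.46, 177.46]. Speed limits (degrees/s): [159.86, 159.86, 180, 180, 180, 180].

### API

Orientations are given as a 3x3 rotation matrix whose columns are the frame's x, y, z axes.
In Python, from station import r, vision gives the robot as it stands. The module is installed in compiled form; this text tells all that it offers.
- The arm moves only by the shell command python3 -m creep 'ROWS'. ROWS is JSON, a list of rows, each a list of 7 numbers: the opening, from -1 (shut) to 1 (fully open), then the shift along the tool's x, y, z in mm, then the turn, a rotation vector about the tool's x, y, z in degrees. A call has 1 to 8 rows; each row is the pose to reach, as a shift and turn from the pose commanded when the call began, along the tool's axes at that moment; what a row does not reach only later rows make up. A row lasts 1/12 s, in which the tool goes at most 41.7 mm and 7.16 degrees, less where a joint would pass 70% of its speed; a pose out of reach is approached as far as the arm can. A call with a gripper value outside its range is refused whole. The fingers move at their own pace and stop on an object; the grip force is fixed at half the most. Time passes only in rows, so rows that repeat a pose let the fingers close. It gives the time, the measured TCP pose, the force, the opening and the grip force at its end, in the units of the state.
- r.sense(): the state, without advancing time (a new reading comes with each control period).
- vision.capture(name): name is "scene" or "top" or "wrist"; returns (picture, depth): 420x560x3 uint8, red, green, blue; 420x560 float32, m along the optical axis (not along the pixel's ray), 0 where there is no reading.
- vision.camera_model(name): a dict with "vertical_fov" (degrees; the focal length in pixels is half the picture's height over the tangent of half this angle, whatever the lens; pixels are square), "cx", "cy" (the principal point, pixels), "extrinsics" (4x4, takes a point from camera to world coordinates); the wrist camera has in their place "mount" (4x4, takes a point from camera to tool coordinates, whose origin is the TCP and whose axes are the flange's). Camera axes: x right, y down, z forward; pixel columns grow to the right and rows downward; lengths in m; the calibration is good to about 2 mm. A picture is of the moment at which its call begins: read the wrist's pose just before it. camera_model takes no time and is no camera call.
- r.finish_job(): hands the job in; it is judged then, once.
Trained networks look in the newest picture that a camera, given by its name, has taken for a name from the list of things; names that differ only in an ending like _2 or _b are one class to them, and where a whole thing is asked for, a point or a joint stands for the part that bears it (a point fixed in the world has none). Each returns a list of dicts, best first, with "conf" (0 to 1); they miss things now and then, are a little off and sometimes report something else, mostly with a low value. They report only what shows in the picture. A call takes as long as a camera call. They do not tell look-alikes from the thing itself.
- vision.find_in(camera, thing): "uv" ([column, row] in pixels, amid what is visible of it).
- vision.cut_out(camera, thing): "region" (420x560 bool, what is visible of it) and "uv" ([column, row] in pixels, amid what is visible of it).
The state is a dict: "time_s": time; "joints": joint angles; "joint_velocities": joint speeds; "effort": joint torques, N m; "tcp_pos": TCP position; "ee_rot": TCP orientation; "wrist_force": force on the tool from outside, world axes, zero at the start; "moment": the same for the moment, N m; "gripper_width": opening from 0.0 (shut) to 1.0 (fully open); "gripper_force": force on a finger pad.
Only numpy, scipy, OpenCV 4.12 (cv2) and the standard library are available. Lean on these libraries where they do the work, as an engineer would, in place of code of your own. Each camera call takes 0.05 s, during which the arm holds its last target. There are 200 camera calls.

## Working session

There is one attempt and no reset: what is moved stays moved. The work goes in short steps, Python scripts to look and compute and a shell command to move; the robot and the scene stay as the last step left them, time stands still between calls to the robot, and variables do not carry over. Pictures are saved under pics/ and viewed, at most 14 in all, crops included, and the job is handed in when it is done.

```bash
mkdir -p pics
cat > h.py <<'E'
import numpy as np, cv2
from station import r, vision
def cap(n):
    s=r.sense(); im,d=vision.capture(n); m=vision.camera_model(n)
    f=210/np.tan(np.radians(m["vertical_fov"])/2)
    if "mount" in m:
        T=np.eye(4);T[:3,:3]=np.array(s["ee_rot"]);T[:3,3]=s["tcp_pos"];E=T@np.array(m["mount"])
    else: E=np.array(m["extrinsics"])
    v,u=np.mgrid[:420,:560]
    P=np.stack([(u-m["cx"])/f*d,(v-m["cy"])/f*d,d],-1)@E[:3,:3].T+E[:3,3]
    P[d==0]=np.nan
    return im,d,P,(f,m["cx"],m["cy"],E)
def proj(c,p):
    f,cx,cy,E=c; q=E[:3,:3].T@(np.array(p)-E[:3,3]); return q[0]/q[2]*f+cx,q[1]/q[2]*f+cy
def save(n,im): cv2.imwrite("pics/"+n+".png",cv2.cvtColor(im,cv2.COLOR_RGB2BGR))
E
python3 - <<'E'
from h import *
np.set_printoptions(precision=3,suppress=True)
for n in ("scene","top"):
    im,d,P,c=cap(n); save(n+"0",im); np.save(n+"0.npy",P)
    print(n,c[0],c[3].round(3).tolist())
    for t in ("sealer","lever_knob","follower_knob","mark_tip","spent","tub","blue1","jar","giftbox"):
        for o in vision.find_in(n,t): 
            u,v=np.round(o["uv"]).astype(int); print(t,o["conf"],u,v,P[v,u])
s=r.sense();print(s["tcp_pos"],np.array(s["ee_rot"]),s["time_s"])
E
```

```text
scene 388.07764285289 [[0.583, 0.563, -0.586, 1.073], [0.812, -0.418, 0.407, -0.378], [-0.016, -0.713, -0.701, 0.727], [0.0, 0.0, 0.0, 1.0]]
sealer 0.71 286 234 [0.587 0.003 0.039]
sealer 0.61 288 228 [0.579 0.016 0.045]
lever_knob 0.51 318 183 [0.539 0.14  0.095]
follower_knob 0.79 282 226 [0.57  0.005 0.051]
mark_tip 0.61 218 346 [ 0.774 -0.282  0.119]
mark_tip 0.36 316 189 [0.556 0.118 0.099]
blue1 0.65 287 237 [nan nan nan]
blue1 0.55 174 218 [ 0.371 -0.186  0.031]
blue1 0.5 218 226 [ 0.458 -0.109  0.028]
blue1 0.36 346 157 [0.421 0.362 0.005]
jar 0.96 217 347 [ 0.776 -0.284  0.122]
giftbox 0.7 407 241 [0.777 0.205 0.052]
top 394.21527119168434 [[-0.022, -0.995, 0.097, 0.488], [-1.0, 0.02, -0.015, -0.027], [0.013, -0.098, -0.995, 0.968], [0.0, 0.0, 0.0, 1.0]]
sealer 0.57 262 225 [0.567 0.    0.046]
lever_knob 0.51 205 234 [0.545 0.126 0.093]
lever_knob 0.35 362 266 [ 0.466 -0.232  0.04 ]
follower_knob 0.54 257 223 [0.569 0.011 0.073]
mark_tip 0.44 361 265 [ 0.468 -0.231  0.034]
spent 0.48 244 228 [0.561 0.043 0.04 ]
spent 0.35 118 287 [0.428 0.349 0.006]
tub 0.83 116 286 [0.43  0.355 0.003]
tub 0.64 373 145 [ 0.733 -0.25   0.12 ]
tub 0.45 204 233 [0.548 0.128 0.094]
tub 0.26 239 222 [0.576 0.055 0.039]
blue1 0.74 362 266 [ 0.466 -0.232  0.04 ]
blue1 0.69 341 308 [ 0.371 -0.179  0.04 ]
blue1 0.68 305 275 [ 0.448 -0.098  0.042]
blue1 0.57 305 309 [ 0.37  -0.095  0.042]
jar 0.56 374 144 [ 0.734 -0.251  0.124]
giftbox 0.87 173 142 [0.767 0.206 0.057]
[0.272 0.563 0.405] [[ 0.9   -0.436  0.   ]
 [-0.436 -0.9   -0.   ]
 [ 0.     0.    -1.   ]] 1.0
```

View pics/top0.png

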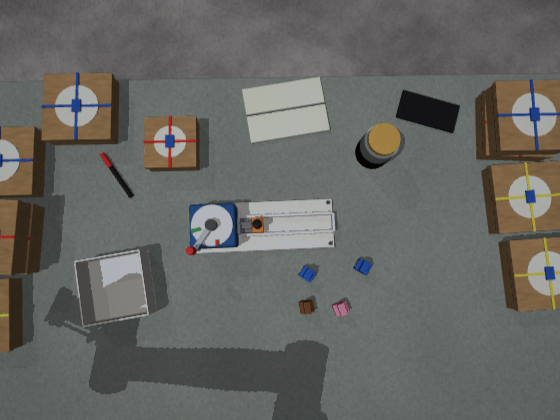

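View pics/scene0.png

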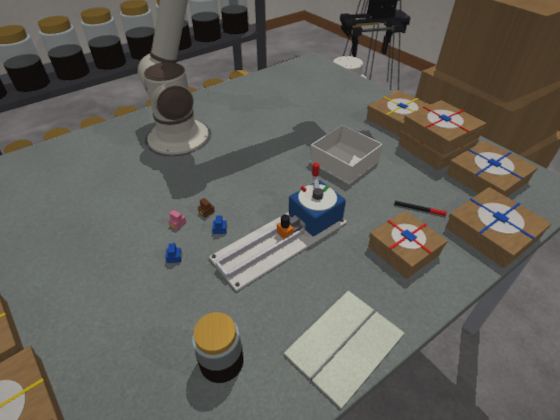

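Run:
```python
import cv2,numpy as np
im=cv2.imread("pics/top0.png")[170:340,160:400]
cv2.imwrite("pics/crop0.png",cv2.resize(im,None,fx=3.3,fy=3.3,interpolation=cv2.INTER_CUBIC))
```

```text
(no output)
```

View pics/crop0.png

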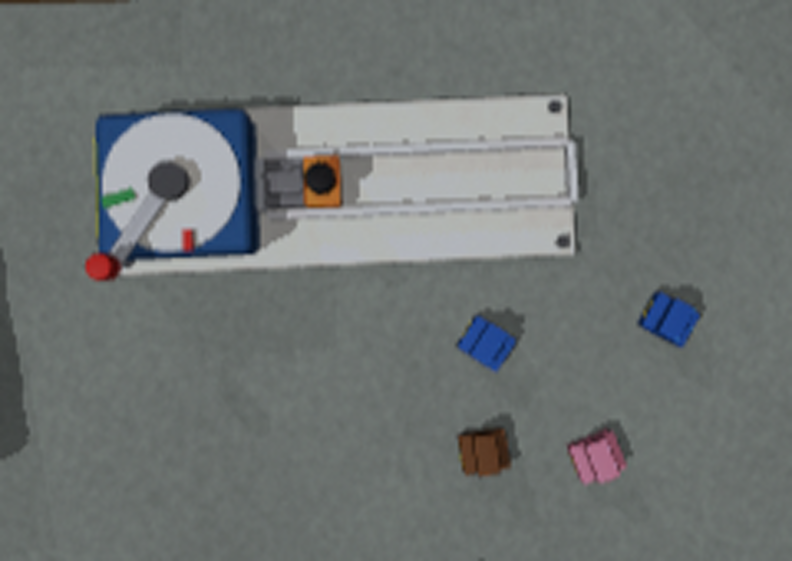

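Top view: the blue cassettes are at (307,273) and (362,266). The look-alikes, brown at (306,306) and pink at (341,309), stay untouched. The lever knob is at (190,250), the mark at (196,230), the follower knob at (257,223), grey cassette at (244,225), tub at (113,286), jar at (382,140) and red-ribbon gift box at (172,142). The crop confirms only two blues, with orange follower and grey cassette in the track.

Run:
```python
from h import *
np.set_printoptions(precision=4,suppress=True)
im=cv2.cvtColor(cv2.imread("pics/top0.png"),cv2.COLOR_BGR2RGB);P=np.load("top0.npy")
hsv=cv2.cvtColor(im,cv2.COLOR_RGB2HSV);H,S,V=[hsv[...,i].astype(int) for i in range(3)]
x,y,z=P[...,0],P[...,1],P[...,2]
R=(x>.45)&(x<.66)&(y>-.18)&(y<.2)
def rect(m,n):
    q=P[m];b=cv2.minAreaRect((q[:,:2]*1000).astype(np.float32)); print(n,m.sum(),np.round(b[0],1),np.round(b[1],1),round(b[2],2),"z",np.median(q[:,2]).round(4)); 
rect(R&(z>.072)&(z<.088)&(H>100)&(H<125)&(S>120),"head")
rect(R&(z>.005)&(z<.016)&(V>140),"plate")
rect(R&(z>.02)&(z<.032)&(y<.02),"walls")
red=((H<8)|(H>172))&(S>140)
rect(R&(z>.105)&red,"knob")
rect(R&red&(z>.07)&(z<.1)&(x>.5)&(y<.13),"redblock")
rect(R&(H>40)&(H<85)&(S>90),"mark")
rect(R&(V<60)&(z>.055)&(y<.06),"fknob")
rect(R&(H>8)&(H<22)&(S>150)&(z>.035)&(z<.05),"orange")
rect(R&(z>.035)&(z<.05)&(S<60)&(y<.07)&(y>.02),"spent")
for n,u,v in(("bA",307,273),("bB",362,266)):
    m=np.zeros(z.shape,bool);m[v-18:v+18,u-18:u+18]=1; bl=m&(H>105)&(H<125)&(S>120)
    rect(bl&(z>.012),n); rect(bl&(z>.034),n+"rib")
T=(y>.2)&(y<.46)&(x>.28)&(x<.55)&(z>.05)&(z<.075)
rect(T,"tub")
rect((z>.1)&(x>.65)&(y<-.2)&(y>-.35),"jar");rect((z>.04)&(x>.65)&(y>.13)&(y<.28),"gift")
```

```text
head 500 [566.6 111.7] [ 98.3 103.9] 1.44 z 0.0797
plate 3393 [569.8  -5.1] [118.6 331.9] 1.42 z 0.0105
walls 525 [523.4 -77.9] [147.4 192.2] 1.26 z 0.0262
knob 64 [508.8 152.3] [16.2 14.8] 89.2 z 0.127
redblock 12 [526.2 100.5] [ 2.6 11.1] 86.68 z 0.0912
mark 31 [557.7 153. ] [28.7 15.9] 71.77 z 0.0853
fknob 79 [558.4  39.1] [34.  74.9] 35.46 z 0.0735
orange 76 [569.5  12.2] [23.7 33.3] 89.2 z 0.0445
spent 83 [568.6  42.9] [34.  37.7] 89.35 z 0.038
bA 158 [ 451.  -104.1] [33.7 26.8] 57.72 z 0.033
bArib 78 [ 451.2 -104.1] [15.9 26.5] 55.8 z 0.0405
bB 174 [ 465.1 -237.9] [33.8 26.9] 59.37 z 0.0295
bBrib 85 [ 465. -238.] [16.3 26.5] 60.87 z 0.0408
tub 851 [432.  342.3] [150.1 152.2] 9.07 z 0.0632
jar 1031 [ 747.6 -273.3] [81.  76.1] 11.04 z 0.1202
gift 2744 [771.3 214.9] [125.7 125.2] 0.38 z 0.0527
```

```bash
cat >> h.py <<'E'
YAW=np.radians(1.42); O=np.array([.5697,-.0085])
def w(sx,sy):  # sealer mm -> world m
    c,s=np.cos(YAW),np.sin(YAW); return O+np.array([c*sx-s*sy,s*sx+c*sy])/1000
def go(x,y,z,ang):  # target TCP, tool-y angle (deg, mod 180) -> row numbers
    s=r.sense();R=np.array(s["ee_rot"]);d=R.T@(np.array([x,y,z])-s["tcp_pos"])*1000
    a=np.degrees(np.arctan2(R[1,1],R[0,1])); t=(ang-a+90)%180-90
    print("shift",d.round(1),"turn z",round(-t,1),"tilt",R[:,2].round(3),"j",np.round(s["joints"],0),"t",round(s["time_s"],1))
E
python3 - <<'E'
from h import *
print(np.array(vision.camera_model("wrist")["mount"]).round(3).tolist())
go(.5088,.1523,.35,73)
E
```

```text
[[0.0, -0.966, -0.259, 0.07], [1.0, 0.0, -0.0, -0.001], [0.0, -0.259, 0.966, 0.02], [0.0, 0.0, 0.0, 1.0]]
shift [391.6 266.2  54.8] turn z -8.8 tilt [ 0. -0. -1.] j [ 79.  22.   0.   0. -68. -15.] t 1.0
```

```bash
python3 -m creep '[[1,35,24,2,0,0,0],[1,69,47,4,0,0,0],[1,102,70,7,0,0,0],[1,136,93,10,0,0,0],[1,170,116,14,0,0,0],[1,204,139,18,0,0,0],[1,238,162,22,0,0,0],[1,265,180,25,0,0,0]]'; python3 -m creep '[[1,30,20,6,0,0,0],[1,60,40,12,0,0,-3],[1,95,65,20,0,0,-6],[1,115,80,26,0,0,-9],[1,127,86,30,0,0,-9],[1,127,86,30,0,0,-9]]'
python3 - <<'E'
from h import *
go(.5088,.1523,.35,73)
im,d,P,c=cap("wrist"); save("w1",im);np.save("w1.npy",P)
H,S,V=[cv2.cvtColor(im,cv2.COLOR_RGB2HSV)[...,i].astype(int) for i in range(3)]
def show(n,m):
    q=P[m]; print(n,m.sum(), (np.nanmedian(q,0)*1000).round(1), cv2.minAreaRect((q[:,:2]*1000).astype(np.float32)) if m.sum()>5 else "")
red=((H<8)|(H>172))&(S>140);z=P[...,2]
show("knob",red&(z>.12)); show("mark",(H>40)&(H<85)&(S>90)&(z<.09)); show("head",(z>.074)&(z<.083)&(H>100)&(H<125)&(S>120))
show("dial",(z>.075)&(z<.09)&(S<40)&(V>150))
E
```

```text
time_s: 1.67
tcp_pos: [0.433, 0.2825, 0.3798]
ee_rot: [[0.9, -0.436, -0.0], [-0.436, -0.9, -0.0], [0.0, 0.0, -1.0]]
wrist_force: [-0.0, 0.9, -0.4]
gripper_width: 1.002
gripper_force: 0.0
time_s: 2.17
tcp_pos: [0.5101, 0.15, 0.3488]
ee_rot: [[0.956, -0.294, -0.002], [-0.294, -0.956, -0.001], [-0.001, 0.002, -1.0]]
wrist_force: [-0.4, 0.8, 0.5]
gripper_width: 0.999
gripper_force: 0.0
shift [-1.9 -1.8 -1.2] turn z -0.1 tilt [-0.002 -0.001 -1.   ] j [ 34.  16. -17.   0. -57.  39.] t 2.2
knob 945 [513.2 156.2 127.3] ((518.5247192382812, 149.2993927001953), (103.3490982055664, 37.87959289550781), 73.9327392578125)
mark 366 [556.  151.1  85.1] ((591.8910522460938, 182.82969665527344), (347.7514343261719, 68.73690795898438), 72.84591674804688)
head 5144 [590.9  90.9  79.7] ((566.7194213867188, 87.89181518554688), (98.6113052368164, 160.1671905517578), 1.3145473003387451)
dial 12021 [574.2 112.5  82.2] ((566.1810302734375, 116.30049133300781), (92.43058776855469, 92.6820297241211), 16.312000274658203)
```

View pics/w1.png

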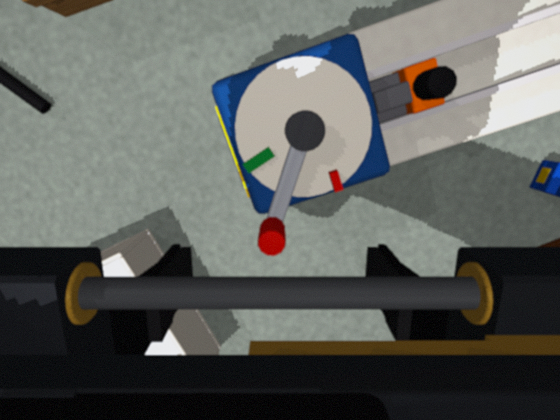

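```bash
python3 -m creep '[[1,0,0,0,0,0,0],[1,0,0,0,0,0,0],[1,0,0,0,0,0,0]]' | head -2
cat >> h.py <<'E'
def hsv(im): return [cv2.cvtColor(im,cv2.COLOR_RGB2HSV)[...,i].astype(int) for i in range(3)]
def big(m):
    n,l,st,_=cv2.connectedComponentsWithStats(m.astype(np.uint8)); return l==1+np.argmax(st[1:,4])
def rect(n,P,m):
    b=cv2.minAreaRect((P[m][:,:2]*1000).astype(np.float32)); print(n,m.sum(),"med",(np.median(P[m],0)*1000).round(1),"rect",np.round(b[0],1),np.round(b[1],1),round(b[2],2))
E
python3 - <<'E'
from h import *
s=r.sense();print(np.array(s["tcp_pos"]).round(4))
im,d,P,c=cap("wrist");H,S,V=hsv(im);z=P[...,2];x=P[...,0];y=P[...,1]
R=(x>.45)&(x<.64)&(y>0)&(y<.2)
red=((H<8)|(H>172))&(S>140)
rect("knob",P,big(R&red&(z>.125)));rect("mark",P,big(R&(H>40)&(H<85)&(S>90)&(z<.09)))
rect("head",P,big(R&(z>.0765)&(z<.0825)&(H>100)&(H<125)&(S>120)))
rect("dial",P,big(R&(z>.079)&(z<.09)&(S<60)&(V>90)))
rect("hub",P,big(R&(z>.086)&(V<90)&(S<60)))
rect("redblock",P,big(R&red&(z>.075)&(z<.1)&(y<.12)))
rect("orange",P,big((H>8)&(H<22)&(S>150)&(z>.035)&(z<.05)&R))
rect("fk",P,big(R&(z>.07)&(V<60)&(y<.05)))
E
```

```text
time_s: 2.47
tcp_pos: [0.5089, 0.1533, 0.3502]
[0.5089 0.1533 0.3502]
knob 519 med [509.  156.5 126.9] rect [508.8 156.4] [15.5 16.2] 73.3
mark 328 med [555.5 152.4  85.2] rect [555.4 152.4] [ 7.4 21.6] 15.68
head 2745 med [586.4  74.3  79.7] rect [566.6  87.4] [98.6 45.4] 2.46
dial 12350 med [573.6 112.7  82.2] rect [566.1 116.1] [95.1 94. ] 56.4
hub 34523 med [535.  146.  261.2] rect [521.5 145.5] [127.8  48.3] 73.23
redblock 188 med [526.4 104.9  90.2] rect [525.5 104.9] [15.5  7.3] 10.16
orange 842 med [575.8  22.1  44. ] rect [568.4  16.4] [34.9 26.3] 1.24
fk 772 med [568.4  17.6  73.9] rect [568.2  16.7] [20.4 19.8] 76.43
```

```bash
sed -i 's/^YAW=.*/YAW=np.radians(1.42); O=np.array([.5690,-.0034])/' h.py
python3 - <<'E'
from h import *
go(.5089,.1558,.282,73)
E
```

```text
shift [-0.7 -2.4 68.2] turn z 0.3 tilt [ 0.001  0.    -1.   ] j [ 34.  16. -17.  -0. -57.  39.] t 2.5
```

```bash
python3 -m creep '[[1,-0.7,-2.4,30,0,0,0],[1,-0.7,-2.4,60,0,0,0],[1,-0.7,-2.4,68,0,0,0],[1,-0.7,-2.4,68,0,0,0],[-1,-0.7,-2.4,68,0,0,0],[-1,-0.7,-2.4,68,0,0,0],[-1,-0.7,-2.4,68,0,0,0],[-1,-0.7,-2.4,68,0,0,0]]'
python3 - <<'E'
from h import *
s=r.sense();print(s["gripper_width"]*87,s["wrist_force"])
h=np.array([.5662,.1161])
for a in (24,12,0,-3):
    p=h+.0703*np.array([-np.cos(np.radians(a-1.4)),np.sin(np.radians(a-1.4))]); print(a,end=" ");go(*p,.282,73)
E
```

```text
time_s: 3.18
tcp_pos: [0.5096, 0.1551, 0.2832]
ee_rot: [[0.957, -0.289, 0.003], [-0.289, -0.957, 0.002], [0.002, -0.002, -1.0]]
wrist_force: [-0.4, 0.0, -0.2]
gripper_width: 0.783
gripper_force: 0.0
68.12549841787862 [-0.40067104  0.02418914 -0.18843387]
24 shift [-4.5 13.8  1.2] turn z 0.2 tilt [ 0.003  0.002 -1.   ] j [ 34.  20. -22.   0. -48.  39.] t 3.2
12 shift [-4.4 28.5  1.1] turn z 0.2 tilt [ 0.003  0.002 -1.   ] j [ 34.  20. -22.   0. -48.  39.] t 3.2
0 shift [-1.3 42.9  1.1] turn z 0.2 tilt [ 0.003  0.002 -1.   ] j [ 34.  20. -22.   0. -48.  39.] t 3.2
-3 shift [-0.1 46.4  1.1] turn z 0.2 tilt [ 0.003  0.002 -1.   ] j [ 34.  20. -22.   0. -48.  39.] t 3.2
```

```bash
python3 -m creep '[[-1,0,0,0,0,0,0],[-1,0,0,0,0,0,0],[-1,0,0,0,0,0,0],[-1,0,0,0,0,0,0],[-1,0,0,0,0,0,0],[-1,0,0,0,0,0,0],[-1,0,0,0,0,0,0],[-1,0,0,0,0,0,0]]'; python3 -m creep '[[-1,-2,5,0,0,0,0],[-1,-4,10,0,0,0,0],[-1,-4.5,15,0,0,0,0],[-1,-4.6,20,0,0,0,0],[-1,-4.5,25,0,0,0,0],[-1,-4,30,0,0,0,0],[-1,-3,36,0,0,0,0],[-1,-2,41,0,0,0,0]]'; python3 -m creep '[[-1,1,4,0,0,0,0],[-1,1,5,0,0,0,0],[-1,1,5,0,0,0,0]]'
```

```text
time_s: 3.85
tcp_pos: [0.5092, 0.1548, 0.2817]
ee_rot: [[0.957, -0.29, -0.0], [-0.29, -0.957, -0.0], [-0.0, 0.0, -1.0]]
wrist_force: [0.1, 0.1, -0.1]
gripper_width: 0.196
gripper_force: 30.0
time_s: 4.52
tcp_pos: [0.4949, 0.1174, 0.2819]
ee_rot: [[0.958, -0.288, 0.001], [-0.288, -0.958, 0.003], [-0.0, -0.003, -1.0]]
wrist_force: [-1.4, 8.1, 0.0]
gripper_width: 0.2
gripper_force: 30.0
time_s: 4.77
tcp_pos: [0.4944, 0.1127, 0.2819]
ee_rot: [[0.957, -0.289, 0.001], [-0.289, -0.957, 0.004], [-0.0, -0.004, -1.0]]
wrist_force: [-4.7, 10.3, 1.0]
gripper_width: 0.201
gripper_force: 30.0
```

```bash
python3 -m creep '[[-1,0,2,0,0,0,0],[-1,0,2,0,0,0,0],[-1,0,2,0,0,0,0],[1,0,1,0,0,0,0],[1,0,0,0,0,0,0],[1,0,0,0,0,0,0],[1,0,0,0,0,0,0],[1,0,0,0,0,0,0]]';python3 -m creep '[[1,0,0,0,0,0,0],[1,0,0,-20,0,0,0],[1,0,0,-55,0,0,0],[1,0,0,-80,0,0,0],[1,0,0,-80,0,0,0],[1,0,0,-80,0,0,0]]'
python3 - <<'E'
from h import *
im,d,P,c=cap("wrist");save("w2",im);H,S,V=hsv(im);z=P[...,2];x=P[...,0];y=P[...,1]
R=(x>.45)&(x<.64)&(y>-.05)&(y<.2)
red=((H<8)|(H>172))&(S>140)
rect("knob",P,big(R&red&(z>.125)));rect("mark",P,big(R&(H>40)&(H<85)&(S>90)&(z<.09)))
rect("dial",P,big(R&(z>.079)&(z<.09)&(S<60)&(V>90)))
rect("orange",P,big((H>8)&(H<22)&(S>150)&(z>.035)&(z<.05)&R))
rect("fk",P,big(R&(z>.07)&(z<.078)&(V<60)&(y<.05)))
go(*w(0,19),.33,1.4)
E
```

```text
time_s: 5.43
tcp_pos: [0.4949, 0.1106, 0.2817]
ee_rot: [[0.957, -0.29, -0.0], [-0.29, -0.957, -0.0], [-0.0, 0.0, -1.0]]
wrist_force: [0.6, -0.1, 0.5]
gripper_width: 0.492
gripper_force: 0.0
time_s: 5.93
tcp_pos: [0.4951, 0.1109, 0.3632]
ee_rot: [[0.957, -0.29, 0.003], [-0.29, -0.957, 0.002], [0.002, -0.003, -1.0]]
wrist_force: [-0.6, 0.7, -0.7]
gripper_width: 0.937
gripper_force: 0.0
knob 476 med [496.6 114.6 126.9] rect [496.3 114.6] [15.8 16.2] 72.5
mark 304 med [555.5 152.1  85.1] rect [555.6 152.2] [ 7.7 22.1] 16.69
dial 11118 med [573.1 112.3  82.2] rect [565.9 116.6] [93.5 94.5] 7.73
orange 721 med [570.9  21.7  44. ] rect [568.2  16.1] [34.8 26.1] 1.6
fk 671 med [568.2  17.1  74. ] rect [568.2  16.7] [19.8 20.3] 12.18
shift [98.3 69.6 31.7] turn z 71.7 tilt [ 0.     0.001 -1.   ] j [ 31.  13. -20.  -0. -58.  42.] t 6.0
```

```bash
python3 -m creep '[[1,25,17,3,0,0,7],[1,50,35,6,0,0,14],[1,75,52,9,0,0,21],[1,99,69,12,0,0,28],[1,99,69,15,0,0,35],[1,99,69,20,0,0,42],[1,99,69,25,0,0,49],[1,99,69,30,0,0,56]]'; python3 -m creep '[[1,0,0,0,0,0,7],[1,0,0,0,0,0,14],[1,0,0,0,0,0,16],[1,0,0,0,0,0,16],[1,0,0,0,0,0,16]]' | head -2
python3 - <<'E'
from h import *
im,d,P,c=cap("wrist");save("w3",im);H,S,V=hsv(im);z=P[...,2];x=P[...,0];y=P[...,1]
R=(x>.45)&(x<.66)&(y>-.2)&(y<.1)
rect("orange",P,big((H>8)&(H<22)&(S>150)&(z>.035)&(z<.05)&R))
rect("fk",P,big(R&(z>.07)&(z<.078)&(V<60)&(y<.05)))
rect("walls",P,R&(z>.023)&(z<.029)&(y<-.02))
go(.5682,.0167,.232,1.4)
E
```

```text
time_s: 6.65
tcp_pos: [0.5694, 0.0158, 0.3294]
ee_rot: [[0.288, -0.958, -0.004], [-0.958, -0.288, -0.001], [-0.0, 0.004, -1.0]]
wrist_force: [-0.1, -0.1, -0.2]
gripper_width: 1.002
gripper_force: 0.0
time_s: 7.07
tcp_pos: [0.5695, 0.0162, 0.3303]
orange 765 med [569.2   8.7  44. ] rect [568.6  15.5] [34.3 25.8] 1.64
fk 663 med [568.5  14.6  74. ] rect [568.6  15.3] [20.8 20.2] 48.97
walls 2764 med [551.9 -86.1  26.1] rect [522.8 -79.4] [145.9 116.8] 1.35
shift [-0.5  1.1 98.6] turn z -0.2 tilt [-0.002 -0.001 -1.   ] j [ 18.  20. -13.  -0. -56. -17.] t 7.1
```

View pics/w3.png

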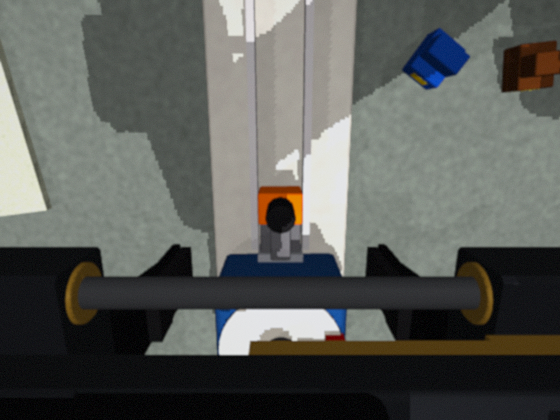

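```bash
python3 -m creep '[[1,0,1,35,0,0,0],[1,0,1,70,0,0,0],[1,0,1,98,0,0,0],[0,0,1,98,0,0,0],[-1,0,1,98,0,0,0],[-1,0,1,98,0,0,0],[-1,0,1,98,0,0,0],[-1,0,1,98,0,0,0]]' | head -2;python3 -m creep '[[-1,0,0,0,0,0,0],[-1,0,0,0,0,0,0],[-1,0,0,0,0,0,0],[-1,0,0,0,0,0,0],[-1,0,0,0,0,0,0],[-1,0,0,0,0,0,0]]'
python3 - <<'E'
from h import *
go(*(w(0,19-118)+[-.0005,0]),.232,1.4)
E
```

```text
time_s: 7.78
tcp_pos: [0.5694, 0.0165, 0.2358]
time_s: 8.28
tcp_pos: [0.5682, 0.0163, 0.2336]
ee_rot: [[0.02, -1.0, -0.002], [-1.0, -0.02, -0.0], [0.0, 0.002, -1.0]]
wrist_force: [-7.3, 2.1, 5.2]
gripper_width: 0.246
gripper_force: 6.3
shift [118.7  -0.4   1.7] turn z -0.2 tilt [-0.002 -0.    -1.   ] j [ 18.  27. -20.  -0. -44. -17.] t 8.3
```

```bash
python3 -m creep '[[-1,0,0,0,0,0,0],[-1,0,0,0,0,0,0],[-1,8,0,0,0,0,0],[-1,20,0,0,0,0,0],[-1,35,0,0,0,0,0],[-1,50,0,0,0,0,0],[-1,65,0,0,0,0,0],[-1,80,0,0,0,0,0]]';python3 -m creep '[[-1,12,0,0,0,0,0],[-1,24,0,0,0,0,0],[-1,32,0,0,0,0,0],[-1,38,0,0,0,0,0],[-1,39,0,0,0,0,0],[-1,39,0,0,0,0,0]]'
```

```text
time_s: 8.95
tcp_pos: [0.5698, -0.0618, 0.2336]
ee_rot: [[0.021, -1.0, -0.001], [-1.0, -0.021, 0.004], [-0.004, 0.001, -1.0]]
wrist_force: [-3.5, 12.5, 3.0]
gripper_width: 0.243
gripper_force: 30.0
time_s: 9.45
tcp_pos: [0.5708, -0.1014, 0.2336]
ee_rot: [[0.02, -1.0, -0.001], [-1.0, -0.02, 0.003], [-0.003, 0.001, -1.0]]
wrist_force: [-4.2, 9.2, 3.8]
gripper_width: 0.243
gripper_force: 30.0
```

```bash
python3 -m creep '[[-1,2,0,0,0,0,0],[-1,2,0,0,0,0,0],[1,1,0,0,0,0,0],[1,0,0,0,0,0,0],[1,0,0,0,0,0,0],[1,0,0,0,0,0,0],[1,0,0,-1,0,0,0],[1,0,0,-5,0,0,0]]';python3 -m creep '[[1,0,0,-35,0,0,0],[1,0,0,-75,0,0,0],[1,-30,0,-100,0,0,0],[1,-70,0,-100,0,0,0],[1,-110,0,-100,0,0,0],[1,-110,0,-100,0,0,0],[1,-110,0,-100,0,0,0],[1,-110,0,-100,0,0,0]]'
python3 - <<'E'
from h import *
im,d,P,c=cap("wrist");save("w4",im);H,S,V=hsv(im);z=P[...,2];x=P[...,0];y=P[...,1]
R=(x>.45)&(x<.66)&(y>-.22)&(y<.1)
rect("orange",P,big((H>8)&(H<22)&(S>150)&(z>.035)&(z<.05)&R))
rect("fk",P,big(R&(z>.07)&(z<.078)&(V<60)&(y<.05)))
m=R&(z>.036)&(z<.054)&(y>0)&(y<.062)&(x>.54)&(x<.6)
rect("spentrib",P,m)
m=R&(z>.023)&(z<.029)&(y<-.02)
for lo,hi in((.54,.555),(.58,.6)): rect("wall",P,m&(x>lo)&(x<hi)&(y>-.12))
go(*w(0,46),.212,1.4)
E
```

```text
time_s: 10.12
tcp_pos: [0.571, -0.103, 0.2382]
ee_rot: [[0.02, -1.0, -0.001], [-1.0, -0.02, -0.0], [0.0, 0.001, -1.0]]
wrist_force: [0.3, 0.2, -0.4]
gripper_width: 0.611
gripper_force: 0.0
time_s: 10.78
tcp_pos: [0.5689, 0.0073, 0.3389]
ee_rot: [[0.021, -1.0, -0.0], [-1.0, -0.021, -0.0], [0.0, 0.0, -1.0]]
wrist_force: [-0.2, -0.9, -0.1]
gripper_width: 0.995
gripper_force: 0.0
orange 925 med [570.5 -96.1  44. ] rect [ 571.1 -100.8] [34.8 25.6] 1.17
fk 855 med [ 571.  -100.6   74. ] rect [ 571.  -100.7] [19.8 20.3] 16.83
spentrib 784 med [567.6  42.2  49.9] rect [567.1  45.1] [33.5 36.7] 89.69
wall 995 med [548.6 -73.   26.2] rect [549.8 -70. ] [  9. 100.] 1.3
wall 985 med [592.5 -72.8  26.2] rect [591.4 -70.2] [ 8.1 99.5] 1.38
shift [-36.    0.3 126.7] turn z -0.3 tilt [-0. -0. -1.] j [ 17.  20. -13.   0. -57. -16.] t 10.8
```

View pics/w4.png

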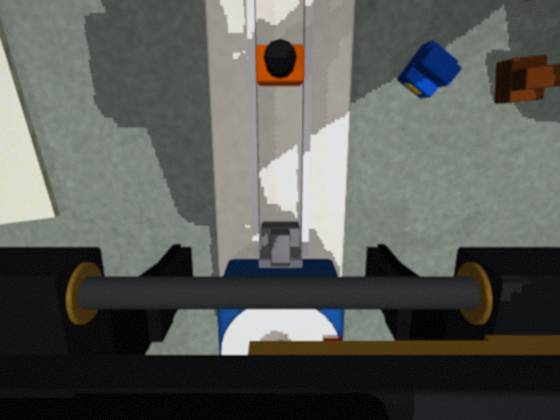

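```bash
sed -i 's/-.0034\])/-.0031])/' h.py; python3 -m creep '[[1,-36,0,30,0,0,0],[1,-36,0,65,0,0,0],[1,-36,0,100,0,0,0],[0,-36,0,120,0,0,0],[-1,-36,0,121.5,0,0,0],[-1,-36,0,121.5,0,0,0],[-1,-36,0,121.5,0,0,0],[-1,-36,0,121.5,0,0,0]]' ;python3 -m creep '[[-1,0,0,0,0,0,0],[-1,0,0,0,0,0,0],[-1,0,0,0,0,0,0],[-1,0,0,0,0,0,0],[-1,0,0,0,0,0,0],[-1,0,0,0,0,0,0],[-1,0,0,0,0,0,0]]'; python3 -m creep '[[-1,0,0,-20,0,0,0],[-1,0,0,-55,0,0,0],[-1,0,0,-95,0,0,0],[-1,0,0,-120,0,0,0],[-1,0,0,-120,0,0,0]]'
python3 - <<'E'
from h import *
go(.425,.338,.29,10)
go(.425,.338,.29,0)
E
```

```text
time_s: 11.5
tcp_pos: [0.5691, 0.043, 0.2192]
ee_rot: [[0.02, -1.0, 0.004], [-1.0, -0.02, 0.001], [-0.001, -0.004, -1.0]]
wrist_force: [0.3, 0.5, 0.9]
gripper_width: 0.71
gripper_force: 0.0
time_s: 12.08
tcp_pos: [0.5681, 0.0434, 0.2172]
ee_rot: [[0.02, -1.0, -0.0], [-1.0, -0.02, -0.0], [0.0, 0.0, -1.0]]
wrist_force: [-0.7, 0.2, 0.3]
gripper_width: 0.183
gripper_force: 30.0
time_s: 12.5
tcp_pos: [0.5697, 0.0437, 0.3439]
ee_rot: [[0.022, -1.0, 0.013], [-1.0, -0.022, 0.003], [-0.002, -0.013, -1.0]]
wrist_force: [0.3, 0.3, -0.2]
gripper_width: 0.182
gripper_force: 30.0
shift [-297.3  138.9   52.8] turn z -8.7 tilt [ 0.013  0.003 -1.   ] j [ 21.  20. -13.   0. -57. -19.] t 12.5
shift [-297.3  138.9   52.8] turn z 1.3 tilt [ 0.013  0.003 -1.   ] j [ 21.  20. -13.   0. -57. -19.] t 12.5
```

```bash
python3 -m creep '[[-1,-10,0,-35,0,0,0],[-1,-45,10,-40,0,0,0],[-1,-85,25,-40,0,0,0],[-1,-122,42,-40,0,0,0],[-1,-160,60,-40,0,0,0],[-1,-197,78,-40,0,0,0],[-1,-234,97,-40,0,0,0],[-1,-271,117,-20,0,0,0]]';python3 -m creep '[[-1,-31,21,0,0,0,0],[-1,-31,21,35,0,0,0],[-1,-31,21,70,0,0,0],[-1,-31,21,105,0,0,0],[-1,-31,21,138,0,0,0],[-1,-31,21,138,0,0,0],[0,-31,21,138,0,0,0],[0,-31,21,138,0,0,0]]';python3 -m creep '[[0,0,0,0,0,0,0],[0,0,0,0,0,0,0],[0,0,0,0,0,0,0],[0,0,0,-30,0,0,0],[0,0,0,-70,0,0,0],[0,0,0,-110,0,0,0],[0,0,0,-140,0,0,0],[0,0,0,-140,0,0,0]]'
python3 - <<'E'
from h import *
im,d,P,c=cap("wrist");save("w5",im)
for n in("scene","top"):
    im,d,P,c=cap(n);save(n+"1",im)
    for t in("spent","blue1"): print(n,t,[(o["conf"],np.round(o["uv"]),P[int(o["uv"][1]),int(o["uv"][0])].round(3)) for o in vision.find_in(n,t)])
    if n=="top":
        H,S,V=hsv(im);z=P[...,2]
        m=(H>105)&(H<125)&(S>120)&(P[...,0]<.52)&(P[...,0]>.3)&(P[...,1]<.1)&(P[...,1]>-.5)&(z>.012)&(z<.045)
        k,l,st,ce=cv2.connectedComponentsWithStats(m.astype(np.uint8))
        for i in range(1,k):
            if st[i,4]>40: rect("blue",P,l==i);rect(" rib",P,(l==i)&(z>.034))
go(.455,-.1,.35,56)
E
```

```text
time_s: 13.17
tcp_pos: [0.4472, 0.3106, 0.362]
ee_rot: [[0.022, -1.0, 0.005], [-1.0, -0.022, 0.005], [-0.005, -0.005, -1.0]]
wrist_force: [0.5, 0.9, -0.1]
gripper_width: 0.181
gripper_force: 30.0
time_s: 13.83
tcp_pos: [0.4269, 0.3394, 0.2228]
ee_rot: [[0.021, -1.0, 0.002], [-1.0, -0.021, 0.002], [-0.002, -0.002, -1.0]]
wrist_force: [0.3, -0.2, 0.1]
gripper_width: 0.259
gripper_force: 0.0
time_s: 14.5
tcp_pos: [0.4273, 0.3395, 0.3701]
ee_rot: [[0.022, -1.0, 0.012], [-1.0, -0.022, 0.012], [-0.012, -0.012, -1.0]]
wrist_force: [0.8, 0.3, -0.3]
gripper_width: 0.499
gripper_force: 0.0
scene spent []
scene blue1 [(0.81, array([175., 218.]), array([ 0.372, -0.184,  0.031])), (0.71, array([172., 255.]), array([ 0.474, -0.244,  0.029])), (0.7, array([211., 233.]), array([ 0.469, -0.135,  0.032])), (0.65, array([206., 205.]), array([ 0.384, -0.103,  0.042]))]
top spent [(0.48, array([119., 290.]), array([0.426, 0.335, 0.041]))]
top blue1 [(0.71, array([362., 266.]), array([ 0.468, -0.231,  0.036])), (0.69, array([303., 308.]), array([ 0.371, -0.092,  0.025])), (0.66, array([341., 307.]), array([ 0.373, -0.179,  0.04 ])), (0.61, array([316., 266.]), array([ 0.468, -0.124,  0.038]))]
blue 175 med [ 465.9 -234.5   30.6] rect [ 464.8 -237.7] [34.5 26.9] 60.27
 rib 86 med [ 465.8 -236.8   40.5] rect [ 465.1 -237.8] [16.1 26.4] 60.1
blue 161 med [ 463.  -126.5   31.6] rect [ 462.5 -128. ] [34.4 26.7] 54.61
 rib 77 med [ 461.7 -128.2   41. ] rect [ 462.5 -127.9] [16.  25.9] 54.17
shift [438.9 -20.   11. ] turn z -54.8 tilt [-0.002 -0.002 -1.   ] j [ 56.  16. -15.  -0. -59. -54.] t 14.8
```

View pics/w5.png

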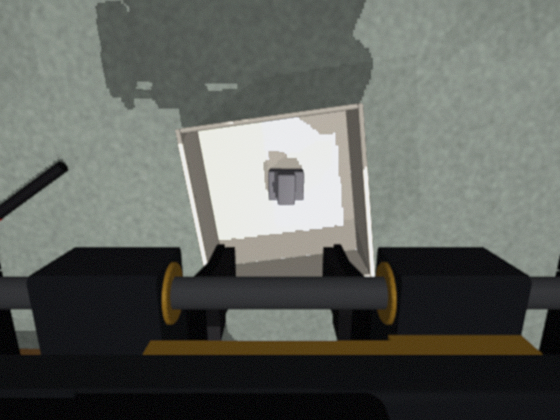

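```bash
python3 -m creep '[[0,38,0,0,0,0,-7],[0,78,0,0,0,0,-14],[0,118,-1,0,0,0,-21],[0,158,-2,0,0,0,-28],[0,198,-4,0,0,0,-35],[0,238,-6,0,0,0,-42],[0,278,-8,0,0,0,-49],[0,318,-10,0,0,0,-53]]'
python3 - <<'E'
from h import *
go(.462,-.124,.33,54.4)
E
```

```text
time_s: 15.52
tcp_pos: [0.4417, 0.0321, 0.3607]
ee_rot: [[0.809, -0.588, -0.001], [-0.588, -0.809, -0.001], [-0.001, 0.001, -1.0]]
wrist_force: [0.2, 0.3, 1.1]
gripper_width: 0.496
gripper_force: 0.0
shift [108.2 114.4  30.8] turn z -0.4 tilt [-0.001 -0.001 -1.   ] j [ 25.   7. -28.   0. -56.  29.] t 15.5
```

```bash
python3 -m creep '[[0,28,30,10,0,0,0],[0,55,58,20,0,0,0],[0,82,87,30,0,0,0],[0,108,114,31,0,0,0],[0,108,114,31,0,0,0],[0,108,114,31,0,0,0]]'|head -2
cat > blue.py <<'E'
from h import *
im,d,P,c=cap("wrist");save("b",im);H,S,V=hsv(im);z=P[...,2];s=r.sense()["tcp_pos"]
near=np.hypot(P[...,0]-s[0],P[...,1]-s[1])<.06
m=(H>105)&(H<125)&(S>110)&(z>.012)&(z<.045)&near
b=big(m); rect("blue",P,b); t=b&(z>.036); rect("rib",P,t)
q=cv2.minAreaRect((P[t][:,:2]*1000).astype(np.float32)); a=q[2] if q[1][0]<q[1][1] else q[2]-90
print("x axis angle",a); go(q[0][0]/1000,q[0][1]/1000,.209,a)
E
python3 blue.py
```

```text
time_s: 16.02
tcp_pos: [0.4613, -0.124, 0.329]
blue 1446 med [ 463.1 -126.3   25.1] rect [ 461.4 -124.8] [33.5 28.1] 54.27
rib 674 med [ 462.1 -125.2   40.1] rect [ 461.4 -124.7] [15.8 28. ] 55.24
x axis angle 55.237945556640625
shift [  1.4   1.3 120.4] turn z -1.7 tilt [-0.002 -0.    -1.   ] j [  5.  12. -26.  -0. -52.  49.] t 16.1
```

View pics/b.png

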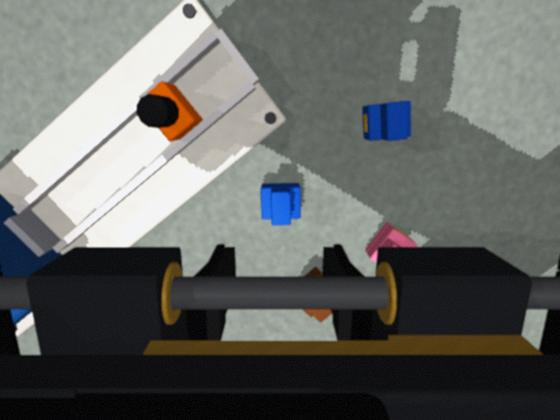

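```bash
python3 -m creep '[[0,1.4,1.3,35,0,0,-1],[0,1.4,1.3,70,0,0,-1.2],[0,1.4,1.3,105,0,0,-1.2],[0,1.4,1.3,120,0,0,-1.2],[0,1.4,1.3,120,0,0,-1.2],[-1,1.4,1.3,120,0,0,-1.2],[-1,1.4,1.3,120,0,0,-1.2],[-1,1.4,1.3,120,0,0,-1.2]]';python3 -m creep '[[-1,0,0,0,0,0,0],[-1,0,0,0,0,0,0],[-1,0,0,0,0,0,0],[-1,0,0,-30,0,0,0],[-1,0,0,-70,0,0,0],[-1,0,0,-100,0,0,0],[-1,0,0,-100,0,0,0],[-1,0,0,-100,0,0,0]]'
python3 - <<'E'
from h import *
go(*w(0,44),.30,1.4)
E
```

```text
time_s: 16.73
tcp_pos: [0.4627, -0.1234, 0.212]
ee_rot: [[0.818, -0.575, 0.004], [-0.575, -0.818, 0.0], [0.003, -0.002, -1.0]]
wrist_force: [-0.6, 0.6, 0.3]
gripper_width: 0.355
gripper_force: 0.0
time_s: 17.4
tcp_pos: [0.4619, -0.124, 0.3123]
ee_rot: [[0.818, -0.576, 0.005], [-0.576, -0.818, 0.001], [0.004, -0.004, -1.0]]
wrist_force: [-0.1, 0.8, -1.1]
gripper_width: 0.179
gripper_force: 30.0
shift [  -8.4 -195.8   13. ] turn z 53.4 tilt [ 0.005  0.001 -1.   ] j [  4.  13. -27.  -0. -49.  50.] t 17.4
```

```bash
sed -i 's/O=np.array(\[.5690/O=np.array([.5685/' h.py; python3 -m creep '[[-1,0,-25,0,0,0,7],[-1,-2,-58,0,0,0,14],[-1,-4,-95,0,0,0,21],[-1,-6,-130,0,0,0,28],[-1,-8,-165,0,0,0,35],[-1,-8,-192,0,0,0,42],[-1,-8,-192,0,0,0,49],[-1,-8,-192,0,0,0,53.4]]';python3 -m creep '[[-1,0,0,30,0,0,0],[-1,0,0,50,0,0,0],[-1,0,0,50,0,0,0],[-1,0,0,50,0,0,0]]'
python3 - <<'E'
from h import *
go(*w(0,40),.219,1.4)
im,d,P,c=cap("wrist");save("p1",im)
E
```

```text
time_s: 18.07
tcp_pos: [0.5661, 0.0391, 0.3078]
ee_rot: [[0.022, -1.0, -0.004], [-1.0, -0.022, -0.001], [0.001, 0.004, -1.0]]
wrist_force: [-0.1, -0.6, -0.7]
gripper_width: 0.178
gripper_force: 30.0
time_s: 18.4
tcp_pos: [0.5652, 0.0374, 0.2582]
ee_rot: [[0.025, -1.0, -0.005], [-1.0, -0.025, -0.002], [0.002, 0.005, -1.0]]
wrist_force: [0.6, 0.7, -0.3]
gripper_width: 0.181
gripper_force: 30.0
shift [ 0.5 -2.5 39.2] turn z 0.1 tilt [-0.005 -0.002 -1.   ] j [ 20.  25. -19.   0. -47. -19.] t 18.4
```

View pics/p1.png

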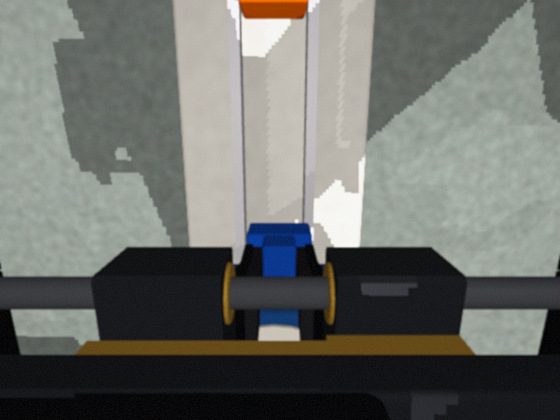

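```bash
python3 -m creep '[[-1,0.5,-2.5,0,0,0,0],[-1,0.5,-2.5,8,0,0,0],[-1,0.5,-2.5,16,0,0,0],[-1,0.5,-2.5,21,0,0,0],[-1,0.5,-2.5,26,0,0,0],[-1,0.5,-2.5,29,0,0,0]]'; python3 -m creep '[[-1,0,0,3,0,0,0],[-1,0,0,6,0,0,0],[-1,0,0,9,0,0,0],[-1,0,0,9,0,0,0]]'
```

```text
time_s: 18.95
tcp_pos: [0.5681, 0.0371, 0.2304]
ee_rot: [[0.025, -1.0, -0.001], [-1.0, -0.025, -0.0], [0.0, 0.001, -1.0]]
wrist_force: [0.6, -0.6, -1.1]
gripper_width: 0.177
gripper_force: 30.0
time_s: 19.28
tcp_pos: [0.5682, 0.0372, 0.2217]
ee_rot: [[0.025, -1.0, -0.001], [-1.0, -0.025, -0.0], [0.0, 0.001, -1.0]]
wrist_force: [-1.0, -0.7, -1.4]
gripper_width: 0.178
gripper_force: 30.0
```

```bash
python3 -m creep '[[-1,0,0,2,0,0,0],[-1,0,0,2.5,0,0,0],[-1,0,0,2.5,0,0,0],[0,0,0,2.5,0,0,0],[0,0,0,2.5,0,0,0],[0,0,0,2.5,0,0,0],[0,0,0,2.5,0,0,0],[0,0,0,0,0,0,0]]'; python3 -m creep '[[0,0,0,-40,0,0,0],[0,0,0,-80,0,0,0],[0,0,0,-115,0,0,0],[0,-30,0,-115,0,0,0],[0,-40,0,-115,0,0,0],[0,-40,0,-115,0,0,0],[0,-40,0,-115,0,0,0]]'
python3 - <<'E'
from h import *
im,d,P,c=cap("top");H,S,V=hsv(im);z=P[...,2]
m=(H>105)&(H<125)&(S>120)&(P[...,0]<.65)&(P[...,0]>.3)&(P[...,1]<.055)&(P[...,1]>-.5)&(z>.012)&(z<.055)
k,l,st,ce=cv2.connectedComponentsWithStats(m.astype(np.uint8))
for i in range(1,k):
    if st[i,4]>40: rect("blue",P,l==i);rect(" rib",P,(l==i)&(z>.034))
im,d,P,c=cap("wrist");save("p2",im);H,S,V=hsv(im);z=P[...,2]
t=big((H>105)&(H<125)&(S>120)&(P[...,0]<.6)&(P[...,0]>.53)&(P[...,1]<.055)&(P[...,1]>-.0)&(z>.012)&(z<.06));rect("track",P,t);rect("rib",P,t&(z>.045))
go(.464,-.234,.33,60)
E
```

```text
time_s: 19.95
tcp_pos: [0.5682, 0.0371, 0.2218]
ee_rot: [[0.025, -1.0, -0.001], [-1.0, -0.025, -0.0], [0.0, 0.001, -1.0]]
wrist_force: [-0.1, 0.1, 0.6]
gripper_width: 0.451
gripper_force: 0.0
time_s: 20.53
tcp_pos: [0.5669, 0.0774, 0.3365]
ee_rot: [[0.027, -1.0, -0.002], [-1.0, -0.027, -0.001], [0.001, 0.002, -1.0]]
wrist_force: [-0.9, -0.2, -0.8]
gripper_width: 0.498
gripper_force: 0.0
blue 159 med [567.3  34.2  46.5] rect [569.5  35. ] [31.4 27.5] 1.43
 rib 97 med [569.6  35.1  49.5] rect [570.   34.3] [27.6 27.4] 8.47
blue 173 med [ 465.9 -234.2   32.5] rect [ 464.9 -237.9] [34.4 26.7] 59.86
 rib 84 med [ 465.9 -236.8   40.6] rect [ 464.8 -238. ] [16.3 26.3] 62.36
track 1477 med [569.   37.9  48.8] rect [569.1  38.9] [32.5 27.7] 2.34
rib 762 med [569.1  38.6  50.1] rect [569.2  39. ] [15.5 27.5] 1.48
shift [308.  110.8   6.8] turn z -58.6 tilt [-0.002 -0.001 -1.   ] j [ 24.  20. -13.  -0. -57. -22.] t 20.6
```

View pics/p2.png

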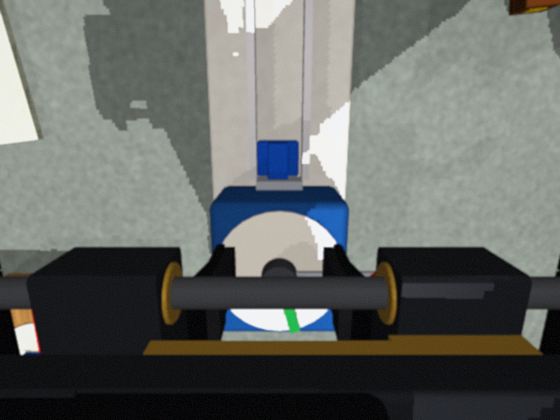

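```bash
python3 -m creep '[[0,36,13,0,0,0,-7],[0,74,26,0,0,0,-14],[0,112,40,0,0,0,-21],[0,150,54,0,0,0,-28],[0,188,67,0,0,0,-35],[0,226,81,0,0,0,-42],[0,264,95,3,0,0,-49],[0,300,108,7,0,0,-56]]';python3 -m creep '[[0,0,0,0,0,0,-3],[0,0,0,0,0,0,-3],[0,0,0,0,0,0,-3]]'|head -1; python3 blue.py
```

```text
time_s: 21.3
tcp_pos: [0.4699, -0.2157, 0.3312]
ee_rot: [[0.819, -0.574, -0.001], [-0.574, -0.819, -0.0], [-0.001, 0.001, -1.0]]
wrist_force: [1.4, 0.2, -0.1]
gripper_width: 0.505
gripper_force: 0.0
time_s: 21.55
blue 1398 med [ 466.2 -235.1   30.7] rect [ 464.  -234.5] [33. 28.] 59.55
rib 665 med [ 464.8 -235.    40.1] rect [ 464.3 -234.8] [15.4 27. ] 58.88
x axis angle 58.877689361572266
shift [  5.7  21.6 122.2] turn z -1.3 tilt [-0.001  0.    -1.   ] j [ -6.  16. -21.   0. -54.  64.] t 21.6
```

```bash
python3 -m creep '[[0,5.7,21.6,20,0,0,-1.7],[0,5.7,21.6,55,0,0,-1.7],[0,5.7,21.6,90,0,0,-1.7],[0,5.7,21.6,115,0,0,-1.7],[0,5.7,21.6,122,0,0,-1.7],[0,5.7,21.6,122,0,0,-1.7],[-1,5.7,21.6,122,0,0,-1.7],[-1,5.7,21.6,122,0,0,-1.7]]';python3 -m creep '[[-1,0,0,0,0,0,0],[-1,0,0,0,0,0,0],[-1,0,0,0,0,0,0],[-1,0,0,0,0,0,0],[-1,0,0,-30,0,0,0],[-1,0,0,-70,0,0,0],[-1,0,0,-100,0,0,0],[-1,0,0,-100,0,0,0]]'
python3 - <<'E'
from h import *
go(*w(0,0),.30,1.4)
E
```

```text
time_s: 22.27
tcp_pos: [0.4657, -0.2345, 0.2113]
ee_rot: [[0.861, -0.508, 0.004], [-0.508, -0.861, -0.001], [0.004, -0.001, -1.0]]
wrist_force: [-0.3, -0.3, -0.9]
gripper_width: 0.422
gripper_force: 0.0
time_s: 22.93
tcp_pos: [0.4663, -0.2353, 0.3163]
ee_rot: [[0.861, -0.508, 0.013], [-0.508, -0.861, -0.004], [0.014, -0.003, -1.0]]
wrist_force: [1.0, 0.2, -0.6]
gripper_width: 0.183
gripper_force: 30.0
shift [ -30.2 -251.9   16.8] turn z 58.1 tilt [ 0.013 -0.004 -1.   ] j [ -9.  17. -21.   0. -51.  68.] t 22.9
```

```bash
python3 -m creep '[[-1,-3,-28,0,0,0,7],[-1,-7,-66,0,0,0,14],[-1,-11,-105,0,0,0,21],[-1,-16,-144,0,0,0,28],[-1,-21,-183,0,0,0,35],[-1,-26,-220,0,0,0,42],[-1,-30,-252,0,0,0,49],[-1,-30,-252,0,0,0,56]]';python3 -m creep '[[-1,0,0,20,0,0,2.1],[-1,0,0,50,0,0,2.1],[-1,0,0,50,0,0,2.1],[-1,0,0,50,0,0,2.1]]'
python3 - <<'E'
from h import *
go(*w(0,0),.2195,1.4)
E
```

```text
time_s: 23.6
tcp_pos: [0.5691, 0.0022, 0.3092]
ee_rot: [[0.08, -0.997, 0.003], [-0.997, -0.08, 0.001], [-0.001, -0.003, -1.0]]
wrist_force: [0.8, -1.0, -0.3]
gripper_width: 0.181
gripper_force: 30.0
time_s: 23.93
tcp_pos: [0.5664, -0.0028, 0.258]
ee_rot: [[0.045, -0.999, -0.005], [-0.999, -0.045, -0.001], [0.001, 0.005, -1.0]]
wrist_force: [0.5, 0.6, 0.2]
gripper_width: 0.179
gripper_force: 30.0
shift [ 0.4 -2.3 38.5] turn z 1.2 tilt [-0.005 -0.001 -1.   ] j [ 16.  25. -19.   0. -47. -14.] t 23.9
```

```bash
python3 -m creep '[[-1,0.4,-2.2,0,0,0,1.1],[-1,0.4,-2.2,8,0,0,1.1],[-1,0.4,-2.2,16,0,0,1.1],[-1,0.4,-2.2,21,0,0,1.1],[-1,0.4,-2.2,26,0,0,1.1],[-1,0.4,-2.2,28,0,0,1.1]]'; python3 -m creep '[[-1,0,0,3,0,0,0],[-1,0,0,6,0,0,0],[-1,0,0,9,0,0,0],[-1,0,0,9,0,0,0]]'
```

```text
time_s: 24.43
tcp_pos: [0.5689, -0.003, 0.2307]
ee_rot: [[0.025, -1.0, -0.001], [-1.0, -0.025, -0.0], [0.0, 0.001, -1.0]]
wrist_force: [0.5, -0.1, -1.4]
gripper_width: 0.179
gripper_force: 30.0
time_s: 24.77
tcp_pos: [0.569, -0.0029, 0.2219]
ee_rot: [[0.025, -1.0, -0.001], [-1.0, -0.025, -0.0], [0.0, 0.001, -1.0]]
wrist_force: [-0.6, -0.6, 0.0]
gripper_width: 0.18
gripper_force: 30.0
```

```bash
python3 -m creep '[[-1,0,0,2,0,0,0],[-1,0,0,2.5,0,0,0],[-1,0,0,2.5,0,0,0],[0,0,0,2.5,0,0,0],[0,0,0,2.5,0,0,0],[0,0,0,2.5,0,0,0],[0,0,0,2.5,0,0,0],[0,0,0,0,0,0,0]]'; python3 -m creep '[[0,0,0,-40,0,0,0],[0,0,0,-80,0,0,0],[0,0,0,-115,0,0,0],[0,0,0,-115,0,0,0],[0,0,0,-115,0,0,0],[0,0,0,-115,0,0,0]]'
python3 - <<'E'
from h import *
for n in("top","wrist"):
    im,d,P,c=cap(n);save("p3"+n,im);H,S,V=hsv(im);z=P[...,2]
    m=(H>105)&(H<125)&(S>110)&(P[...,0]<.65)&(P[...,0]>.3)&(P[...,1]<.06)&(P[...,1]>-.5)&(z>.012)&(z<.06)
    k,l,st,ce=cv2.connectedComponentsWithStats(m.astype(np.uint8))
    for i in range(1,k):
        if st[i,4]>40: rect(n+" blue",P,l==i);t=(l==i)&(z>.045);t.sum()>5 and rect(" rib",P,t)
    rect("orange",P,big((H>8)&(H<22)&(S>150)&(z>.035)&(z<.05)&(P[...,0]>.53)&(P[...,0]<.6)))
R=(P[...,0]>.54)&(P[...,0]<.6)&(P[...,1]<.03)
rect("fk",P,big(R&(z>.07)&(z<.078)&(V<60)))
go(*w(0,-98),.229,1.4)
E
```

```text
time_s: 25.43
tcp_pos: [0.569, -0.0029, 0.2221]
ee_rot: [[0.025, -1.0, -0.001], [-1.0, -0.025, -0.0], [0.0, 0.001, -1.0]]
wrist_force: [-0.8, -0.8, 1.1]
gripper_width: 0.454
gripper_force: 0.0
time_s: 25.93
tcp_pos: [0.5687, -0.0029, 0.3373]
ee_rot: [[0.025, -1.0, -0.001], [-1.0, -0.025, 0.0], [-0.0, 0.001, -1.0]]
wrist_force: [-0.1, -0.6, 0.6]
gripper_width: 0.5
gripper_force: 0.0
orange 81 med [ 562.7 -100.5   44.3] rect [ 571.7 -104.2] [34.1 24.3] 3.83
wrist blue 3045 med [569.3  24.9  33.3] rect [569.4  21.5] [33.3 71.7] 1.81
 rib 1320 med [569.6  12.4  50.1] rect [569.6  19.5] [15.2 67.6] 1.71
orange 891 med [570.4 -96.5  44. ] rect [ 571.  -100.9] [34.8 26.2] 0.6
fk 827 med [ 571.  -100.7   74. ] rect [ 571.1 -100.7] [20.6 19.5] 77.43
shift [ 9.810e+01 -1.000e-01  1.071e+02] turn z 0.0 tilt [-0.003 -0.    -1.   ] j [ 16.  20. -13.  -0. -57. -15.] t 26.0
```

View pics/p3top.png

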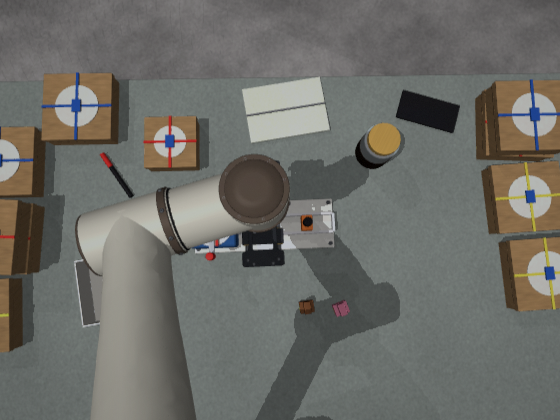

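Both blues are in the track (rib tops at 50 mm), and none are left on the table, only brown at (306,306) and pink at (341,309). The follower is still latched at (307,222). Next I push its knob forward from behind.

```bash
python3 -m creep '[[-1,35,0,0,0,0,0],[-1,75,0,0,0,0,0],[-1,115,0,0,0,0,0],[-1,139,0,0,0,0,0],[-1,139,0,30,0,0,0],[-1,139,0,65,0,0,0],[-1,139,0,95,0,0,0],[-1,139,0,102,0,0,0]]';python3 -m creep '[[-1,0,0,0,0,0,0],[-1,0,0,0,0,0,0],[-1,0,0,0,0,0,0],[-1,0,0,0,0,0,0]]'
```

```text
time_s: 26.7
tcp_pos: [0.5701, -0.1421, 0.2289]
ee_rot: [[0.023, -1.0, -0.013], [-1.0, -0.023, 0.001], [-0.001, 0.013, -1.0]]
wrist_force: [-1.8, 1.0, -1.2]
gripper_width: 0.028
gripper_force: 0.0
time_s: 27.03
tcp_pos: [0.5735, -0.1416, 0.2376]
ee_rot: [[0.026, -1.0, 0.004], [-1.0, -0.026, -0.0], [0.0, -0.004, -1.0]]
wrist_force: [0.8, -0.6, 1.1]
gripper_width: 0.008
gripper_force: 0.0
```

```bash
python3 -m creep '[[-1,-10,1.5,2,0,0,0],[-1,-20,1.5,2,0,0,0],[-1,-26,1.5,2,0,0,0],[-1,-31,1.5,2,0,0,0],[-1,-36,1.5,2,0,0,0],[-1,-38,1.5,2,0,0,0]]'; python3 -m creep '[[-1,6,0,0,0,0,0],[-1,12,0,0,0,0,0],[-1,12,0,-30,0,0,0],[-1,12,0,-70,0,0,0],[-1,12,0,-105,0,0,0],[0,12,0,-105,0,0,0],[0,12,0,-105,0,0,0],[0,12,0,-105,0,0,0]]'
cat > fol.py <<'E'
from h import *
im,d,P,c=cap("wrist");save("f",im);H,S,V=hsv(im);z=P[...,2]
R=(P[...,0]>.5)&(P[...,0]<.63)&(P[...,1]<.08)
rect("orange",P,big((H>8)&(H<22)&(S>150)&(z>.035)&(z<.05)&R))
rect("blue",P,big((H>105)&(H<125)&(S>110)&(z>.04)&(z<.06)&R))
E
python3 fol.py
```

```text
time_s: 27.53
tcp_pos: [0.5703, -0.1027, 0.2337]
ee_rot: [[0.026, -1.0, 0.0], [-1.0, -0.026, 0.0], [-0.0, -0.0, -1.0]]
wrist_force: [-0.1, -0.0, -0.5]
gripper_width: -0.0
gripper_force: 0.0
time_s: 28.2
tcp_pos: [0.5701, -0.1164, 0.338]
ee_rot: [[0.024, -1.0, -0.001], [-1.0, -0.024, 0.001], [-0.001, 0.001, -1.0]]
wrist_force: [-0.1, -0.2, -0.9]
gripper_width: 0.154
gripper_force: 0.0
orange 308 med [563.4 -18.4  44.4] rect [567.9 -12.1] [29.6 22.9] 0.5
blue 1 med [567.9 -23.3  52.7] rect [567.9 -23.3] [0. 0.] 0.0
```

```bash
python3 -m creep '[[1,-35,8,-5,0,0,-7],[1,-70,18,-10,0,0,-14],[1,-105,30,-12,0,0,-21],[1,-145,42,-12,0,0,-28],[1,-185,54,-12,0,0,-35],[1,-215,65,-12,0,0,-42],[1,-230,68,-12,0,0,-49],[1,-230,68,-12,0,0,-53]]';python3 -m creep '[[1,0,0,0,0,0,0],[1,0,0,0,0,0,0],[1,0,0,0,0,0,0]]'|head -2
python3 - <<'E'
from h import *
im,d,P,c=cap("wrist");save("l1",im);H,S,V=hsv(im);z=P[...,2];x=P[...,0];y=P[...,1]
R=(x>.45)&(x<.64)&(y>-.05)&(y<.2)
red=((H<8)|(H>172))&(S>140)
rect("knob",P,big(R&red&(z>.125)));rect("mark",P,big(R&(H>40)&(H<85)&(S>90)&(z<.09)))
rect("dial",P,big(R&(z>.079)&(z<.09)&(S<60)&(V>90)))
rect("orange",P,big((H>8)&(H<22)&(S>150)&(z>.035)&(z<.05)&R))
rect("blue",P,big((H>105)&(H<125)&(S>110)&(z>.045)&(z<.055)&R))
go(.4964,.1143,.282,54)
E
```

```text
time_s: 28.92
tcp_pos: [0.4958, 0.1149, 0.3491]
ee_rot: [[0.819, -0.574, -0.003], [-0.574, -0.819, -0.001], [-0.002, 0.002, -1.0]]
wrist_force: [-0.1, -0.9, -0.3]
gripper_width: 0.796
gripper_force: 0.0
time_s: 29.17
tcp_pos: [0.4968, 0.1119, 0.3496]
knob 527 med [496.5 114.5 127. ] rect [496.2 114.5] [16.1 15.6] 19.14
mark 330 med [555.5 152.2  85.2] rect [554.9 153.6] [ 8.8 24.9] 12.87
dial 11852 med [573.1 110.4  82.2] rect [565.7 116.3] [93.9 94.3] 42.37
orange 857 med [562.2  -6.9  44. ] rect [568.8 -11.8] [35.1 26.2] 1.27
blue 1692 med [569.1  28.5  50.2] rect [569.1  29.2] [16.1 55.4] 1.62
shift [-1.8 -1.9 67.8] turn z 0.3 tilt [-0.001 -0.001 -1.   ] j [ 31.  14. -20.  -0. -56.  23.] t 29.2
```

View pics/l1.png

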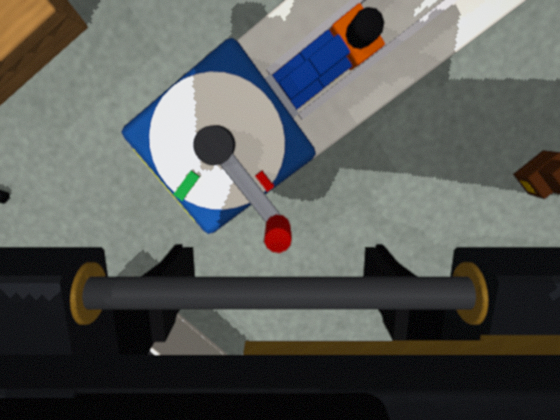

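```bash
python3 -m creep '[[1,-1.8,-1.9,30,0,0,0],[1,-1.8,-1.9,60,0,0,0],[0,-1.8,-1.9,68,0,0,0],[-1,-1.8,-1.9,68,0,0,0],[-1,-1.8,-1.9,68,0,0,0],[-1,-1.8,-1.9,68,0,0,0],[-1,-1.8,-1.9,68,0,0,0],[-1,-1.8,-1.9,68,0,0,0]]'|head -2;python3 -m creep '[[-1,0,0,0,0,0,0],[-1,0,0,0,0,0,0],[-1,0,0,0,0,0,0],[-1,0,0,0,0,0,0],[-1,0,0,0,0,0,0],[-1,0,0,0,0,0,0],[-1,0,0,0,0,0,0]]';python3 -m creep '[[-1,-3,-5,0,0,0,0],[-1,-6,-10,0,0,0,0],[-1,-10.5,-20,0,0,0,0],[-1,-13,-30,0,0,0,0],[-1,-14.3,-41,0,0,0,0],[-1,-13.6,-52,0,0,0,0],[-1,-11.3,-63,0,0,0,0],[-1,-11.3,-63,0,0,0,0]]'
python3 - <<'E'
from h import *
for b in (62,68,73.8):
    b=np.radians(b);go(.5659-.0697*np.cos(b),.1163+.0697*np.sin(b),.282,54)
E
```

```text
time_s: 29.88
tcp_pos: [0.4968, 0.1151, 0.2839]
time_s: 30.47
tcp_pos: [0.4958, 0.1145, 0.2824]
ee_rot: [[0.813, -0.582, -0.003], [-0.582, -0.813, -0.002], [-0.001, 0.003, -1.0]]
wrist_force: [-2.9, -1.2, 2.3]
gripper_width: 0.195
gripper_force: 30.0
time_s: 31.13
tcp_pos: [0.5227, 0.173, 0.2815]
ee_rot: [[0.813, -0.583, -0.007], [-0.583, -0.813, -0.002], [-0.004, 0.006, -1.0]]
wrist_force: [-6.7, 1.3, 3.5]
gripper_width: 0.199
gripper_force: 30.0
shift [  5.7 -10.   -0.6] turn z 0.3 tilt [-0.007 -0.002 -1.   ] j [ 35.  22. -19.  -0. -49.  19.] t 31.1
shift [  9.3 -16.4  -0.7] turn z 0.3 tilt [-0.007 -0.002 -1.   ] j [ 35.  22. -19.  -0. -49.  19.] t 31.1
shift [ 13.4 -22.2  -0.7] turn z 0.3 tilt [-0.007 -0.002 -1.   ] j [ 35.  22. -19.  -0. -49.  19.] t 31.1
```

```bash
python3 -m creep '[[-1,2.5,-5,0,0,0,0],[-1,5,-10,0,0,0,0],[-1,9,-16,0,0,0,0],[-1,13,-22,0,0,0,0],[-1,13,-22,0,0,0,0],[-1,13,-22,0,0,0,0]]';python3 -m creep '[[1,0,0,0,0,0,0],[1,0,0,0,0,0,0],[1,0,0,0,0,0,0],[1,0,0,0,0,0,0],[1,0,0,0,0,0,0],[1,0,0,0,0,0,0],[1,0,0,-20,0,0,0],[1,0,0,-55,0,0,0]]'|head -2;python3 -m creep '[[1,0,0,-20,0,0,0],[1,0,0,-40,0,0,0],[1,-10,0,-40,0,0,0],[1,-30,0,-40,0,0,0],[1,-30,0,-40,0,0,0],[1,-30,0,-40,0,0,0]]'|head -2
cat > lev.py <<'E'
from h import *
im,d,P,c=cap("wrist");save("l2",im);H,S,V=hsv(im);z=P[...,2];x=P[...,0];y=P[...,1]
R=(x>.45)&(x<.66)&(y>-.05)&(y<.24)
red=((H<8)|(H>172))&(S>140)
k=big(R&red&(z>.125));g=big(R&(H>40)&(H<85)&(S>90)&(z<.09))
rect("knob",P,k);rect("mark",P,g);rect("dial",P,big(R&(z>.079)&(z<.09)&(S<60)&(V>90)))
q=np.array(cv2.minAreaRect((P[k][:,:2]*1000).astype(np.float32))[0])-[565.9,116.3]; print("knob ang",np.degrees(np.arctan2(q[1],-q[0]))+1.4,np.hypot(*q))
rect("blue",P,big((H>105)&(H<125)&(S>110)&(z>.045)&(z<.055)&R))
rect("orange",P,big((H>8)&(H<22)&(S>150)&(z>.035)&(z<.05)&R))
E
python3 lev.py
```

```text
time_s: 31.63
tcp_pos: [0.5461, 0.1827, 0.2813]
ee_rot: [[0.812, -0.583, -0.005], [-0.583, -0.812, -0.002], [-0.003, 0.005, -1.0]]
wrist_force: [-6.0, -1.1, 0.1]
gripper_width: 0.195
gripper_force: 30.0
time_s: 32.3
tcp_pos: [0.5463, 0.1827, 0.3341]
time_s: 32.8
tcp_pos: [0.5222, 0.2009, 0.3775]
knob 474 med [546.4 183.6 126.9] rect [546.2 183.6] [16.3 16.2] 65.45
mark 2 med [571.7  -2.   54.9] rect [571.7  -2. ] [0.6 0. ] -141.28
dial 10843 med [572.3 113.3  82.2] rect [565.8 115.9] [94.7 94.1] 17.01
knob ang 75.08955965727507 70.07823592028517
blue 1458 med [569.4  28.2  50.1] rect [569.2  28.8] [16.  54.1] 1.88
orange 411 med [556.   -5.2  44. ] rect [558.4  -7.1] [33.  19.9] 45.27
```

View pics/l2.png

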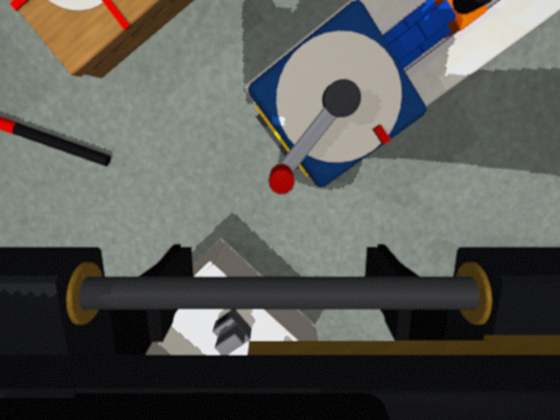

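The lever (knob at (282,180)) covers the green mark, the follower presses the blues at (415,35), and the grey cassette is in the tub at (232,328). The gripper is clear, so I hand in.

```bash
python3 -m creep '[[1,0,0,0,0,0,0],[1,0,0,0,0,0,0],[1,0,0,0,0,0,0],[1,0,0,0,0,0,0]]'|head -1; python3 -c "
from station import r
print(r.finish_job())"
```

```text
time_s: 33.18
the job is handed in; nothing more can be done
None
```

I handed the job in at about 33 s, but no verdict came back; by my last camera checks both blue cassettes found on the table stand in the track with the follower closed against them, the grey cassette is in the tub, and the lever is at 75.1° with the green mark at 75.2°.

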